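Put the dial knob back on the charging block

ROBOT

A 6-joint arm with a two-finger parallel gripper is mounted at the origin on the work surface. World frame = base frame: x ahead of the robot, y to its left, z up, the work surface at z = 0. Lengths are in m, angles in rad, forces in N, time in s.
With the tool pointing down it reaches from about 0.25 to 0.775 m from the base axis. Payload 4 kg.
Tool frame: the origin (TCP) lies between the finger pads; the fingertips stand 22 mm ahead of it and the grasp point (between the pads) lies 3 mm ahead of it; z points along the fingers, y is the line along which they close (so a half turn about z gives the same grasp; the last joint's range is limited). The gripper opens to 94 mm and grips with 3 to 60 N. Pads are 16 mm wide; open, the fingers measure 119 mm over their backs; the gripper's body (75 mm by 177 mm) begins 78 mm behind the grasp point.
Start: joints at [1.154, 0.087, 1.371, -0, 1.684, -0.103], TCP at [0.17, 0.523, 0.228] pointing down, gripper open.
Joint ranges: [-3.1, 3.1], [-0.76, 2.03], [0.27, 2.55], [-1.08, 4.22], [0.17, 2.65], [-2.57, 2.57]. Speed limits (rad/s): [2.79, 2.79, 3.14, 3.14, 3.14, 3.14].

INTERFACE

Orientations are given as a unit quaternion [x, y, z, w].
In Python, from station import env gives the robot as it stands. Calls block until the motion is done:
- env.reach(position, orientation): joint-space move of the TCP to a pose.
- env.movel(position, speed=0.15, rotation=None, guard=None): straight line of the TCP; rotation=None keeps the orientation; speed is the mean speed in m/s. With guard (N) it stops when the force on the tool has changed by that much, and returns True; else False.
- env.goto_joints(angles): joint-space move.
- env.let_go() and env.clamp(effort=None): open the fingers fully, or close them until they stop; effort is the grip in N (None keeps the last).
- env.pause(seconds).
- env.ik(position, orientation): joint angles nearest the present ones, or None.
- env.observe(): the state.
- env.grab_frame(name): name is "scene" or "top" or "wrist"; returns a dict with "image" (420x560x3 uint8, red, green, blue), "fx", "fy", "cx", "cy" (pixels), "distortion" ([k1, k2, p1, p2, k3] as OpenCV has them; the pictures are not rectified), "R" (3x3) and "t" (3): a world point X has camera coordinates R X + t; the wrist camera has in their place "mount" (4x4, takes a point from camera to tool coordinates, whose origin is the TCP and whose axes are the flange's). Camera axes: x right, y down, z forward; pixel columns grow to the right and rows downward; lengths in m; the calibration is good to about 2 mm. A picture is of the moment at which its call begins: read the wrist's pose just before it. There is no depth.
A pose or a line that the arm cannot do raises env.Unreachable and nothing moves.
- env.job_done(): hands the job in; it is judged then, once.
Trained networks look in a picture, given as the dict that the camera call returned (one of the last four; its "shot" number tells which), for a name from the list of things; names that differ only in an ending like _2 or _b are one class to them, and where a whole thing is asked for, a point or a joint stands for the part that bears it (a point fixed in the world has none). Each returns a list of dicts, best first, with "confidence" (0 to 1); they miss things now and then, are a little off and sometimes report something else, mostly with a low value. They report only what shows in the picture. A call takes as long as a camera call.
- env.find_in(picture, label): "location" ([x, y, z] in m, in world coordinates, good to about 4 mm: the middle of the surface that is visible of it).
- env.place_of(picture, label): "location" ([x, y, z] in m, in world coordinates, good to about 4 mm: a listed point, or the origin of a listed thing).
The state is a dict: "time": time; "joint_positions": joint angles; "qd": joint speeds; "tau": joint torques, N m; "eef_pos": TCP position; "ee_rot": TCP orientation; "wrist_force": force on the tool from outside, world axes, zero at the start; "torque": the same for the moment, N m; "opening": finger opening in m; "gripper_force": force on a finger pad.
Only numpy, scipy, OpenCV 4.12 (cv2) and the standard library are available. Lean on these libraries where they do the work, as an engineer would, in place of code of your own. Each camera call takes 0.05 s, during which the arm holds its last target. There are 200 camera calls.

TASK

The black dial knob has come off the charging block on the console. Pick it up, line the flat in its bore up with the flat of the D-shaped shaft on the block, and push it straight down until it snaps fully home, then let go. Leave the round chrome tray button unpressed and the dish, the power bank and the figurine where they are.

Things in the scene. Friction and masses are not known exactly. Their poses are not given: they have to be found in the camera images.
- knob: Loose black dial knob, about 60 g, standing on its skirt. Origin: centre of its underside; z up. Skirt and cap: a drum 50 mm across, 0 to 28 mm up. On it a grip bar 14 mm wide (y), 28 to 46 mm up, along x from x = +15 mm (blunt end) to x = -24 mm (pointed end, nose begins at -17 mm); a thin bright line on its top runs to the pointed end. D bore in the underside: see knob_bore.
- knob_bore (a point): Centre of the bore's mouth, at the knob's origin, same axes. Blind D bore, 24 mm deep, 18 mm across its round part; its flat is 4 mm from the axis on the pointed end's side (-x). It fits the shaft with 1 mm clearance all round when the knob's x and y axes point as those of dial_shaft, within about 10 to 15 degrees; it cannot go on the other way round.
- dial_shaft: Upright steel D-shaft on the block, 16 mm across, 22 mm tall. Origin: on its axis at the top of its 46 mm black collar, 54 mm above the console; fully home, the knob's underside rests here (origins meet). z up. The flat is 3 mm from the axis on the -x side; a small white line on the collar points the same way. It turns stiffly (0.15 N m, 0.6 rad each way) and starts turned at random.
- shaft_tip (a point): Centre of the shaft's top, 22 mm above the collar, edge chamfered 1.5 mm; axes as dial_shaft. Two sprung balls stick out of the shaft's +y and -y sides, 12 mm above the collar: the aligned knob drops freely to about 16 mm above home, then needs 5 to 9 N of downward push to pass the balls, which pull it home over the last 4 mm and hold it.
- block: Fixed charging block, white, 190 mm (x) by 240 mm (y), top face 50 mm above the console. Origin: centre of its underside, on the console. On its +y half lies the phone tray with a phone (up to 65 mm above the console, y from +15 to +109 mm). The D-shaft's axis stands at x = -35, y = -68 mm; the chrome tray button at x = +60, y = -68 mm.
- tray_button (a joint): Travel of the round chrome push button (28 mm across, beside the D-shaft on the block, 95 mm behind it): 0 is up, 0.006 m is fully pressed. To be left alone.
- dish: White ceramic key dish with two coins in it, 92 mm across, 26 mm high, loose. Origin: centre of its underside. A bystander.
- power_bank: Grey rubber power bank, 70 (x) by 140 (y) by 22 mm, loose, lying flat. Origin: centre of its underside. A bystander.
- figurine: Bronze door-knocker figurine, 56 mm across the foot, 93 mm tall, loose. Origin: centre of its underside. A bystander.

How it is judged:
At the end, for the whole second after the job is handed in: The knob is snapped fully home on the D-shaft: its underside within 3 mm of the collar's face, its centre within 4 mm of the shaft's axis, its flat parallel to the shaft's flat within 0.4 rad, not tilted more than 0.08 rad, at rest and released (z of knob in the frame of dial_shaft between -0.003 and 0.003 m and horizontal distance between knob and dial_shaft below 0.004 m and angle between the x axis of knob and the x axis of dial_shaft, either way round below 0.4 rad and angle between the z axis of knob and the z axis of dial_shaft, either way round below 0.08 rad and linear speed of knob below 0.02 m/s); the robot touches nothing.
It fails at once if the tray button is pressed by more than 3 mm (value of joint tray_button above 0.003 m).
It fails at once if the dish is moved more than 30 mm (distance of dish from where it was at the start of the episode above 0.03 m).
It fails at once if the power bank is moved more than 30 mm (distance of power_bank from where it was at the start of the episode above 0.03 m).
It fails at once if the figurine is moved more than 30 mm (distance of figurine from where it was at the start of the episode above 0.03 m).
It also fails if it takes over 40 s, if anything falls off the work surface, if the arm or the gripper's body presses on something with over 40 N, if the wrist force passes 120 N, or if a joint passes its speed limit or range.

## Working session

There is one attempt and no reset: what is moved stays moved. The work goes in short steps, each a Python script; the robot and the scene stay as the last script left them, time stands still between calls to the robot, and variables do not carry over. Pictures are saved under pics/ and viewed, at most 10 in all, crops included, and the job is handed in when it is done.

```bash
mkdir -p pics
cat > h.py <<'E'
from station import env
import numpy as np, cv2
from scipy.spatial.transform import Rotation as Rn
def save(f,n): cv2.imwrite('pics/'+n,f['image'][:,:,::-1])
def K(f): return np.array([[f['fx'],0,f['cx']],[0,f['fy'],f['cy']],[0,0,1.]])
def RT(f,s=None):
    if 'R' in f: return np.array(f['R']),np.array(f['t'])
    T=np.eye(4);T[:3,:3]=Rn.from_quat(s['ee_rot']).as_matrix();T[:3,3]=s['eef_pos']
    M=np.linalg.inv(T@np.array(f['mount']));return M[:3,:3],M[:3,3]
def onplane(f,px,z,s=None):
    R,t=RT(f,s);p=cv2.undistortPoints(np.array(px,float).reshape(-1,1,2),K(f),np.array(f['distortion']))[:,0]
    d=np.c_[p,np.ones(len(p))]@R;c=-R.T@t
    return c+d*((z-c[2])/d[:,2])[:,None]
E
python3 - <<'E'
from h import *
print(env.observe())
for n in ['top','scene']:
    f=env.grab_frame(n);save(f,n+'1.png')
    for l in ['knob','dial_shaft','shaft_tip','block','tray_button','dish','power_bank','figurine']:
        print(n,l,[(np.round(d['location'],4),round(d['confidence'],2)) for d in env.place_of(f,l)[:2]])
E
```

```text
{'time': 0.0, 'joint_positions': array([ 1.15390595e+00,  8.79510642e-02,  1.37221237e+00, -4.44157470e-05,
        1.68362730e+00, -1.03141129e-01]), 'qd': array([-0.00038036,  0.00020363, -0.00011583, -0.00017347, -0.0002549 ,
        0.001825  ]), 'tau': array([ 2.02147753e-04, -3.40185750e+01, -3.02427793e+01,  7.17774499e-02,
        3.30731249e-02, -1.92800239e-04]), 'eef_pos': array([0.16958129, 0.52267863, 0.22632755]), 'ee_rot': array([ 1.56234328e-01,  9.87719407e-01, -1.06777320e-03, -2.61231642e-04]), 'wrist_force': array([ 0.31842636, -0.28563681,  0.41181766]), 'torque': array([-0.00416047,  0.0537352 ,  0.0033177 ]), 'gripper_force': 0.0, 'opening': 0.09398347775023841}
top knob [(array([ 0.4832, -0.2192, -0.0005]), 0.81)]
top dial_shaft [(array([0.6242, 0.0622, 0.0573]), 0.84)]
top shaft_tip [(array([0.617 , 0.0633, 0.072 ]), 0.53)]
top block [(array([6.400e-01, 1.362e-01, 6.000e-04]), 0.89), (array([0.6198, 0.0615, 0.0726]), 0.27)]Traceback (most recent call last):
  File "<stdin>", line 6, in <module>
ValueError: it knows: block, dial_shaft, dish, figurine, knob, knob_bore, power_bank, shaft_tip
```

View top.

Run:
```python
from h import *
f=env.grab_frame('scene');save(f,'scene1.png')
for l in ['knob','dial_shaft','shaft_tip','block','dish','power_bank','figurine']:
    print(l,[(np.round(d['location'],4),round(d['confidence'],2)) for d in env.place_of(f,l)[:2]])
print(env.observe()['time'])
```

```text
knob [(array([ 0.4856, -0.2207,  0.0032]), 0.85)]
dial_shaft [(array([0.6236, 0.0627, 0.053 ]), 0.71)]
shaft_tip [(array([ 0.646, -0.384,  0.001]), 0.69), (array([0.6246, 0.0601, 0.0758]), 0.62)]
block [(array([0.6367, 0.1353, 0.0059]), 0.85)]
dish [(array([ 0.4011, -0.0053, -0.001 ]), 0.66)]
power_bank [(array([ 0.7246, -0.1998, -0.001 ]), 0.83)]
figurine []
0.65
```

View pics/top1.png

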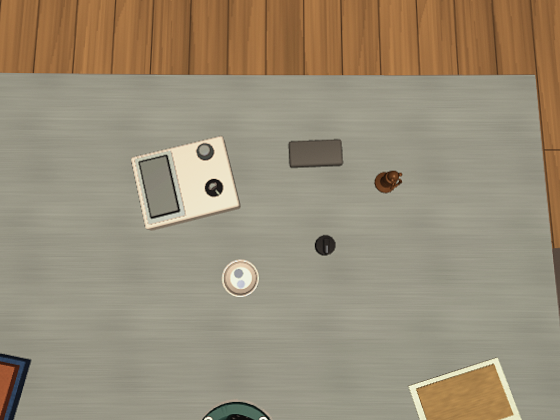

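The top view shows the knob at px (325,245), the shaft at (214,187) with the block rotated about 15°, and free space around the knob. Next I'll take close looks with the wrist camera.

```bash
cat >> h.py <<'E'
def down(a):  # tool z down, tool y axis along world angle a
    y=np.array([np.cos(a),np.sin(a),0]);z=np.array([0,0,-1.]);x=np.cross(y,z)
    return Rn.from_matrix(np.c_[x,y,z]).as_quat()
E
python3 - <<'E'
from h import *
import pickle
f=env.grab_frame('wrist');print(np.round(f['mount'],3),f['fx'])
q=env.observe()['ee_rot'];M=Rn.from_quat(q).as_matrix();print(np.round(M,2))
for n,p in [('shaft',[0.60,0.06,0.28]),('knob',[0.47,-0.22,0.24])]:
    a=np.arctan2(p[1],p[0])-np.pi/2
    qs=[(abs(j[5]),down(b)) for b in (a,a+np.pi) if (j:=env.ik(p,down(b))) is not None]
    env.reach(p,min(qs,key=lambda t:t[0])[1]); env.pause(0.3)
    s=env.observe();f=env.grab_frame('wrist');save(f,'w_'+n+'.png');pickle.dump((f,s),open(n+'.pkl','wb'))
    print(n,s['time'],s['eef_pos'],s['joint_positions'])
    for l in ['knob','dial_shaft','shaft_tip']:
        print(l,[(np.round(d['location'],4),round(d['confidence'],2)) for d in env.place_of(f,l)[:2]])
a=cv2.imread('pics/w_shaft.png');b=cv2.imread('pics/w_knob.png')
E
```

```text
[[-0.001 -0.957 -0.289  0.084]
 [ 1.    -0.001 -0.001  0.001]
 [ 0.    -0.289  0.957 -0.156]
 [ 0.     0.     0.     1.   ]] 311.15163361300034
[[-0.95  0.31  0.  ]
 [ 0.31  0.95  0.  ]
 [-0.    0.   -1.  ]]
shaft 3.2667 [0.59990897 0.06048305 0.28001711] [6.47064377e-03 2.03418011e-01 1.13656448e+00 5.82752695e-08
 1.80161329e+00 1.47675189e+00]
knob [(array([ 0.4821, -0.2227, -0.0022]), 0.88)]
dial_shaft [(array([0.6223, 0.0618, 0.0547]), 0.68)]
shaft_tip [(array([0.6232, 0.0614, 0.0756]), 0.97)]
knob 4.9583 [ 0.47052938 -0.21932779  0.24006571] [-5.45468359e-01  1.60738877e-02  1.42036270e+00  5.97547169e-05
  1.70504081e+00  1.46150477e+00]
knob [(array([ 4.841e-01, -2.223e-01,  4.000e-04]), 0.73)]
dial_shaft [(array([0.6194, 0.0625, 0.0519]), 0.64)]
shaft_tip []
```

View pics/w_shaft.png

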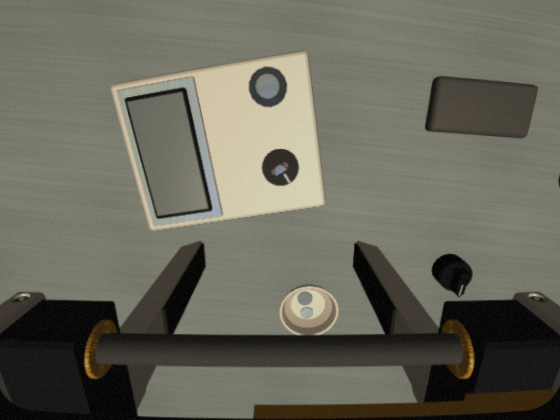

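View pics/w_knob.png

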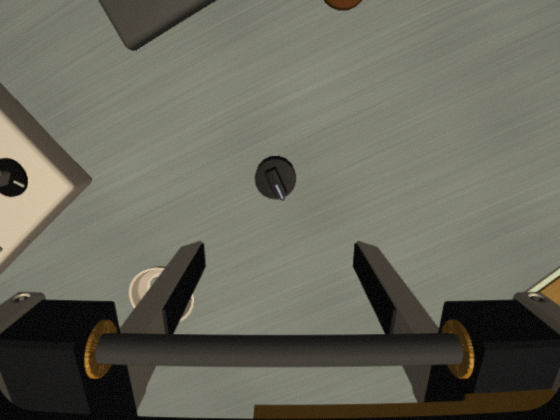

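The wrist views show the shaft at (280,167) with its white line running toward (290,182), and the knob at (275,178) with its bright line ending near (282,200). I'll enlarge both.

Run:
```python
import cv2,numpy as np
a=cv2.imread('pics/w_shaft.png')[142:192,255:305];b=cv2.imread('pics/w_knob.png')[152:202+0,250:300]
b=cv2.imread('pics/w_knob.png')[154:204,250:300]
im=np.hstack([cv2.resize(c,None,fx=8,fy=8,interpolation=cv2.INTER_CUBIC) for c in (a,b)])
im=(255*(im/255.)**.6).astype('uint8');cv2.imwrite('pics/crop.png',im)
```

```text
(no output)
```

View pics/crop.png

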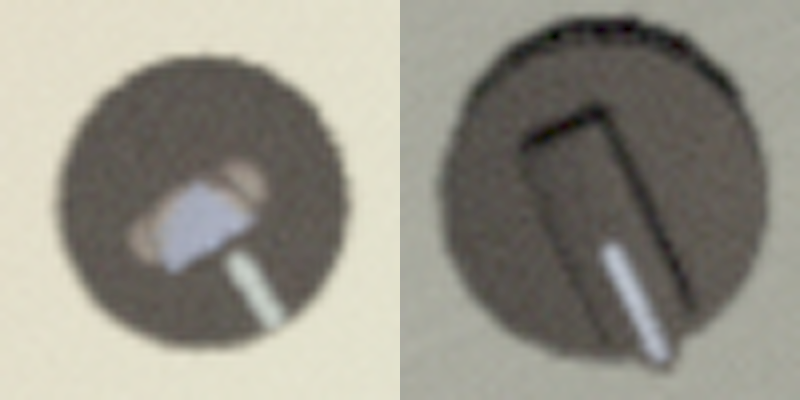

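Run:
```python
from h import *
import pickle
f,s=pickle.load(open('shaft.pkl','rb'))
c=np.array([[204,203],[235,257],[273,322],[58,203],[350,203],[204,55],[204,350]])/8+[255,142]-.44
P=onplane(f,c,.054,s);print(P.round(4));d=P[2]-P[1];print('axis-from-line +x ang',np.arctan2(-d[1],-d[0]), 'from centre',np.arctan2(*-(P[2]-P[0])[[1,0]]))
c=np.array([[250,222-8],[176,270]])/8+[255,142]-.44
e=onplane(f,c,.076,s);d=e[0]-e[1];print('flat dir -> x ang',np.arctan2(d[1],d[0])+np.pi/2,e.round(4))
f,s=pickle.load(open('knob.pkl','rb'))
c=np.array([[210,248],[262,355]])/8+[250,154]-.44
P=onplane(f,c,.046,s);d=P[1]-P[0];a=np.arctan2(-d[1],-d[0]);print('knob',P.round(4),a,'tip->origin',P[1]+.024*np.array([np.cos(a),np.sin(a),0]))
c=np.array([[47,195],[368,195],[207,360],[207,45]])/8+[250,154]-.44
P=onplane(f,c,.028,s);print(P.round(4),P.mean(0))
R,t=RT(f,s);print('cam',-R.T@t)
b=onplane(f,np.array([[122,148],[200,105]])/8+[250,154]-.44,.046,s);print('blunt',b,b.mean(0)-.015*np.array([np.cos(a),np.sin(a),0]))
```

```text
[[0.6232 0.0618 0.054 ]
 [0.6152 0.0561 0.054 ]
 [0.6056 0.0491 0.054 ]
 [0.6209 0.0842 0.054 ]
 [0.6254 0.0393 0.054 ]
 [0.6457 0.064  0.054 ]
 [0.6001 0.0594 0.054 ]]
axis-from-line +x ang 0.6265718153404798 from centre 0.6229698744121359
flat dir -> x ang 0.7524993217769305 [[0.6257 0.0554 0.076 ]
 [0.6165 0.0653 0.076 ]]
knob [[ 0.4794 -0.2188  0.046 ]
 [ 0.4618 -0.2189  0.046 ]] 0.004304926650945599 tip->origin [ 0.48578244 -0.21878288  0.046     ]
[[ 0.4936 -0.1983  0.028 ]
 [ 0.4732 -0.2419  0.028 ]
 [ 0.4602 -0.2091  0.028 ]
 [ 0.5037 -0.2296  0.028 ]] [ 0.48268401 -0.2197392   0.028     ]
cam [ 0.54751403 -0.25435932  0.39615596]
blunt [[ 0.49779089 -0.21367519  0.046     ]
 [ 0.49864388 -0.22633104  0.046     ]] [ 0.48321752 -0.22006769  0.046     ]
```

The crop shows the collar centred at (280,167) with the shaft's flat toward its white line. It also shows the knob's bar and bright line. The poses are knob (0.483, -0.2195) at yaw ≈0.02 and shaft (0.623, 0.062) at yaw ≈0.63. I'll grasp the knob by its bar.

Run:
```python
from h import *
import pickle
k=np.array([.483,-.2195]);q=down(.02-np.pi/2)
env.reach([*k,.11],q)
print(env.movel([*k,.0525],speed=.1,guard=6))
env.clamp(25);s=env.observe();print('grip',s['time'],s['opening'],s['gripper_force'],s['eef_pos'],s['wrist_force'])
env.movel([*k,.2],speed=.2);s=env.observe();print(s['opening'],s['wrist_force'],s['time'])
s=env.observe();f=env.grab_frame('wrist');save(f,'held.png');pickle.dump((f,s),open('held.pkl','wb'))
# look at shaft from above with insertion orientation
p=[.60,.045,.24];env.reach(p,down(.63-np.pi/2));env.pause(.2)
s=env.observe();f=env.grab_frame('wrist');save(f,'shaft2.png');pickle.dump((f,s),open('shaft2.pkl','wb'))
print(s['joint_positions'],s['time'])
for l in ['knob','knob_bore','dial_shaft','shaft_tip']:
    print(l,[(np.round(d['location'],4),round(d['confidence'],2)) for d in env.place_of(f,l)[:2]])
```

```text
False
grip 7.6667 0.013982082512543906 24.98805284500122 [ 0.48297042 -0.21948981  0.05245562] [0.99129891 0.39539765 0.82066656]
0.013559022657966244 [ 0.53395698 -1.19106816 -0.20271907] 8.5583
[-2.17303326e-02  2.00789802e-01  1.21840857e+00 -2.59992646e-04
  1.72272431e+00  9.21463315e-01] 9.9333
knob [(array([0.5996, 0.0415, 0.1846]), 0.66)]
knob_bore [(array([0.5969, 0.0416, 0.186 ]), 0.83), (array([0.6015, 0.0398, 0.1851]), 0.4)]
dial_shaft [(array([0.621 , 0.063 , 0.0546]), 0.91)]
shaft_tip [(array([0.6243, 0.0618, 0.0762]), 0.73), (array([0.6015, 0.0429, 0.1858]), 0.22)]
```

View pics/shaft2.png

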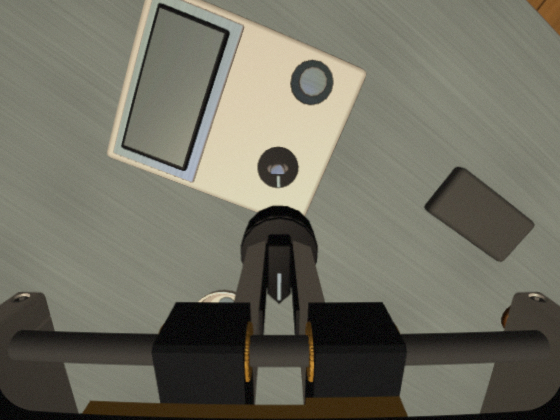

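The knob is held at (279,240). The collar is at (278,167), with its white line nearly parallel to the knob's bright line at (279,287). I'll zoom in for exact values.

Run:
```python
import cv2,numpy as np
i=cv2.imread('pics/shaft2.png')
im=np.hstack([cv2.resize(c,None,fx=s,fy=s,interpolation=cv2.INTER_CUBIC) for c,s in ((i[142:192,253:303],8),(i[205:305,229:329],4))])
im=(255*(im/255.)**.5).astype('uint8');cv2.imwrite('pics/crop2.png',im)
```

```text
(no output)
```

View pics/crop2.png

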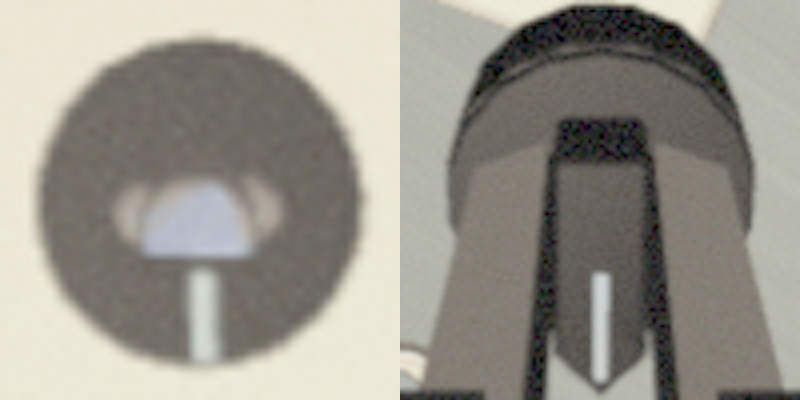

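Run:
```python
from h import *
import pickle
f,s=pickle.load(open('shaft2.pkl','rb'));print(s['eef_pos'])
c=np.array([[200,201.5],[203,270],[206,360],[38,201],[362,201],[200,38],[200,365]])/8+[253,142]-.44
P=onplane(f,c,.054,s);print(P.round(4));d=P[1]-P[2];print('ang',np.arctan2(d[1],d[0]),'mean4',P[3:].mean(0))
Tm=Rn.from_quat(s['ee_rot']).as_matrix()
z=s['eef_pos'][2]-.0065
c=np.array([[200,385],[200,272],[160,162],[245,162]])/4+[229,205]-.4
P=onplane(f,c,z,s);print('knob in tool: tip, line start, blunt corners',((P-s['eef_pos'])@Tm).round(4))
c=np.array([[50,200],[350,200],[200,53]])/4+[229,205]-.4
P=onplane(f,c,z-.018,s);print('cap in tool',((P-s['eef_pos'])@Tm).round(4))
```

```text
[0.59980356 0.0434929  0.23987803]
[[0.6232 0.0624 0.054 ]
 [0.6157 0.0564 0.054 ]
 [0.6055 0.0486 0.054 ]
 [0.6102 0.0805 0.054 ]
 [0.6364 0.0443 0.054 ]
 [0.6413 0.0754 0.054 ]
 [0.6045 0.0488 0.054 ]]
ang 0.6582163156523354 mean4 [0.6230685  0.06226499 0.054     ]
knob in tool: tip, line start, blunt corners [[-0.022  -0.0005  0.0065]
 [-0.003  -0.0004  0.0065]
 [ 0.0145 -0.0061  0.0065]
 [ 0.0144  0.006   0.0065]]
cap in tool [[ 0.0001 -0.0243  0.0245]
 [ 0.      0.0234  0.0245]
 [ 0.0247 -0.0004  0.0245]]
```

Run:
```python
from h import *
T=np.array([.6231,.0622]);q=down(.65-np.pi/2)
env.reach([*T,.150],q);env.pause(.3);s=env.observe();print(s['eef_pos'],s['joint_positions'][5])
env.movel([*T,.134],speed=.05);env.pause(.3);s=env.observe();print(s['eef_pos'])
off=T-s['eef_pos'][:2];off*= np.linalg.norm(off)<.003
env.movel([*(T+off),.132],speed=.03);env.pause(.2);s=env.observe();print(s['eef_pos'],s['wrist_force'])
print(env.movel([*(T+off),.122],speed=.03,guard=4));s=env.observe();print(s['eef_pos'],s['wrist_force'],s['torque'],s['time'],off)
```

```text
[0.62406655 0.06195855 0.15269077] 0.9297513808410647
[0.62330259 0.06224052 0.13431493]
[0.622911   0.06216784 0.13204305] [ 0.00312979 -0.2142425  -0.2532507 ]
True
[0.62299807 0.06215318 0.12149356] [ 0.5982135  -0.55363958  4.22822674] [-0.04354976 -0.03381322 -0.02777804] 12.5583 [-2.02590726e-04 -4.05196330e-05]
```

The bore is over the shaft and resting on the balls, so I'll push it home.

Run:
```python
from h import *
T=np.array([.6229,.0622])
print(env.movel([*T,.1060],speed=.03,guard=25));env.pause(.3);s=env.observe();print(s['eef_pos'],s['wrist_force'],s['torque'],s['opening'],s['time'])
f=env.grab_frame('wrist');save(f,'home.png')
```

```text
False
[0.62296346 0.06239432 0.10632718] [0.41388756 1.05268371 5.1415774 ] [ 0.10034154  0.10156715 -0.03519007] 0.013441639960267553 13.4917
```

Run:
```python
from h import *
T=np.array([.6229,.0622])
print(env.movel([*T,.1035],speed=.02,guard=15));s=env.observe();print(s['eef_pos'],s['wrist_force'])
env.movel([*T,.1063],speed=.03);env.let_go();s=env.observe();print(s['opening'],s['wrist_force'],s['eef_pos'])
env.movel([*T,.22],speed=.15);env.movel([.56,.02,.25],speed=.15);env.pause(.3)
s=env.observe();f=env.grab_frame('wrist');save(f,'final.png');print(s['time'],s['wrist_force'])
g=env.grab_frame('scene')
for F in (f,g): 
  for l in ['knob','dish','power_bank','figurine','block']:
    print(l,[(np.round(d['location'],4),round(d['confidence'],2)) for d in env.place_of(F,l)[:1]])
c=cv2.resize(g['image'],(560,420));cv2.imwrite('pics/fin2.png',g['image'][:,:,::-1])
```

```text
False
[0.62304487 0.06239961 0.10625749] [-2.79846828 -0.23253657 11.57855901]
0.09390934153083526 [-0.15875173  0.01550041 -1.24184975] [0.62291125 0.06221151 0.10632602]
17.25 [-0.34201516  0.51914153  0.0849313 ]
knob [(array([0.6251, 0.06  , 0.0523]), 0.65)]
dish [(array([ 0.403 , -0.0075, -0.0022]), 0.85)]
power_bank [(array([ 0.7222, -0.2016,  0.0013]), 0.67)]
figurine [(array([ 0.6469, -0.3839, -0.0026]), 0.91)]
block [(array([0.6386, 0.1353, 0.0036]), 0.71)]
knob [(array([0.6234, 0.0593, 0.0528]), 0.84)]
dish [(array([ 0.3982, -0.0079, -0.0005]), 0.63)]
power_bank [(array([ 0.7216, -0.1963,  0.0018]), 0.74)]
figurine [(array([ 0.6474, -0.3807,  0.0039]), 0.79)]
block [(array([ 6.394e-01,  1.351e-01, -4.000e-04]), 0.79)]
```

View pics/final.png

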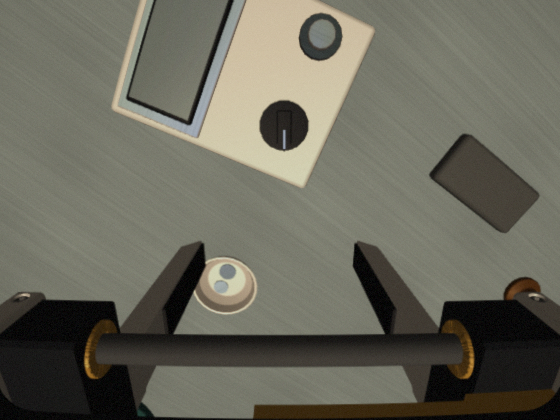

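The knob sits upright and flush on the shaft at (284,125). It stopped rigidly at the home height, with only 0.07 mm more travel under 11.6 N. The bystanders haven't moved and the arm is clear.

```bash
python3 -c "
from station import env
print(env.job_done())"
```

```text
the job is handed in; nothing more can be done
None
```

The knob is on the D-shaft, aligned, pushed to its home stop and released, with the arm clear and the button, dish, power bank and figurine left alone; I handed the job in at about 17 s, and the hand-in call gave no verdict.

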